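# Slide the blue paint tube out of its packed row and lay it in the slanted rack

## Task

Put the blue paint tube back in the empty groove of the slanted wooden rack. There is no room for fingers in the packed row, so first push the blue tube lengthwise along the desk until well over half of it sticks out past the others, without shifting them; then pick it up and lay it down in the groove, cap down against the lip, letting go only once it lies there and leaving everything else as it is.

Things in the scene. Friction and masses are not known exactly. Their poses are not given: they have to be found in the camera images.
- blue_tube_mid (a point): Blue paint tube, the one to put away: white tube 102 mm long with a blue crimped end. Point on its axis line half-way along, 11 mm above its flat underside. +y runs to the cap tip (51 mm off), -y to the crimped end (49 mm off), z up when it lies flat. Crimp 30 mm wide and 3.5 mm high; from it the body narrows to 21 mm wide, 21 mm high at the shoulder (y = 36 mm); 25 mm wide at this point. 20 to 40 g.
- blue_cap (a point): Centre of the flat tip of the blue tube's cap, a 14 mm round cap 13 mm long whose axis is 10.5 mm above the underside. (Beware elsewhere: a fixed white desk lamp stands at the robot's left on the grey desk, pole near x 0.31, y 0.21 m, its flat bar 0.37 m up from there to x 0.46, y 0.62 m. Swing over it above 0.4 m or keep clear of it.)
- bed: Slanted bed of the fixed wooden rack, 26 degrees up away from its front. Origin on the centre of the sloping board, in the middle of the empty groove; x up the slope, y across to the left, z square out of the board. Groove along x, 38 mm wide, 10 mm deep, floor z = 0; lip at x = -58 mm, 16 mm high. The ribs between grooves are missing from x = -31 to 25 mm: a cross trough with room for fingers.
- rack: The whole rack, fixed: 204 mm wide, 165 mm deep; origin under its middle, x to its back, z up. Bed centre at x = -22, z = 46 mm. Above the back hangs a bottle shelf, underside 160 mm and top 172 mm up, front edge x = -12 mm, with a thin brass rail 185 mm up; it stops a hand that comes straight down on the bed, but not one leaning 26 degrees, square to the bed.
- rack_yellow_mid (a point): Yellow tube (same size) lying cap down in the left groove of the rack, 56 mm from the empty groove's middle; leave it. Point half-way along, 11 mm above its underside.
- rack_orange_mid (a point): Orange tube in the right groove, 56 mm from the empty groove's middle; leave it. Point as for the yellow one.
- ink_rose: Rose ink bottle, 31 mm thick, 88 mm high, on the rack's shelf; origin under it. Leave it.
- ink_ochre: Ochre ink bottle, 31 mm thick, 88 mm high, on the rack's shelf; origin under it. Leave it.
- ink_black: Black ink bottle, 31 mm thick, 88 mm high, on the rack's shelf; origin under it. Leave it.
- red_tube_mid (a point): Red tube of the row of four on the desk, same shape and axes as the blue one and parallel to it, 30 mm pitch, crimps touching, ends even to 8 mm, caps toward the robot. Point half-way along, 11 mm above its underside. Stays where it lies.
- green_tube_mid (a point): Green tube of the row of four on the desk, same shape and axes as the blue one and parallel to it, 30 mm pitch, crimps touching, ends even to 8 mm, caps toward the robot. Point half-way along, 11 mm above its underside. Stays where it lies.
- yellow_tube_mid (a point): Yellow tube of the row of four on the desk, same shape and axes as the blue one and parallel to it, 30 mm pitch, crimps touching, ends even to 8 mm, caps toward the robot. Point half-way along, 11 mm above its underside. Stays where it lies.
Not all that is in view belongs to the job. Leave any purple or turquoise look-alike of the part that bears blue_tube_mid alone.

How it is judged:
On the way, in this order (a step that is already met when the one before it is completed fails the run):
1. the blue tube has been slid at least 50 mm along the desk, still lying flat on it (distance of blue_tube_mid from where it was at the start of the episode above 0.05 m and height (world z) of blue_tube_mid below 0.016 m and angle between blue_tube_mid's own z axis and vertical below 0.15 rad), for 0.2 s.
2. the blue tube lies in the empty groove, along the slope, while the fingers still hold it (x of blue_tube_mid in the frame of bed between -0.014 and 0.01 m and y of blue_tube_mid in the frame of bed between -0.01 and 0.01 m and x of blue_cap in the frame of bed below -0.036 m and z of blue_tube_mid in the frame of bed below 0.02 m and angle between the y axis of blue_tube_mid and the x axis of bed, either way round below 0.2 rad and contact force between the fingers and blue_tube above 0.3 N), for 0.1 s.
At the end, for the whole second after the job is handed in: The blue tube rests in the empty groove, cap down within 15 mm of the lip, within 10 mm of the groove's middle, flat on its floor (5 mm) and along it (8 degrees); the other three tubes of the row lie within 10 mm of where they were (x of blue_tube_mid in the frame of bed between -0.014 and 0.01 m and y of blue_tube_mid in the frame of bed between -0.01 and 0.01 m and x of blue_cap in the frame of bed below -0.036 m and z of blue_tube_mid in the frame of bed below 0.016 m and angle between the y axis of blue_tube_mid and the x axis of bed, either way round below 0.14 rad and angle between the z axis of blue_tube_mid and the z axis of bed, either way round below 0.25 rad and linear speed of blue_tube below 0.02 m/s and distance of each of red_tube_mid, green_tube_mid, yellow_tube_mid from where it was at the start of the episode below 0.01 m); the robot touches nothing.
It fails at once if another tube of the row is shifted by more than 10 mm (distance of any of red_tube_mid, green_tube_mid, yellow_tube_mid from where it was at the start of the episode above 0.01 m).
It fails at once if a tube lying in the rack is shifted by more than 15 mm (distance of any of rack_yellow_mid, rack_orange_mid from where it was at the start of the episode above 0.015 m).
It fails at once if a bottle on the rack's shelf is shifted by more than 20 mm (distance of any of ink_rose, ink_ochre, ink_black from where it was at the start of the episode above 0.02 m).
It also fails if it takes over 54 s, if anything falls off the work surface, if the arm or the gripper's body presses on something with over 40 N, if the wrist force passes 120 N, or if a joint passes its speed limit or range.

## Robot

A 6-joint arm with a two-finger parallel gripper is mounted at the origin on a cart in front of the work surface, level with it; the furniture and walls round the work are solid. World frame = base frame: x ahead of the robot, y to its left, z up, the work surface at z = 0. Lengths are in m, angles in rad, forces in N, time in s.
With the tool pointing down it reaches from about 0.25 to 0.775 m from the base axis. Payload 4 kg.
Tool frame: the origin (TCP) lies at the very end of the fingers, on their centre line; the grasp point (between the pads) lies 19 mm behind it (robot.hold_point_z is the distance from the TCP to the grasp point, in m); z points along the fingers, y is the line along which they close (so a half turn about z gives the same grasp; the last joint's range is limited). The gripper opens to 94 mm and grips with 3 to 60 N. Pads are 16 mm wide; open, the fingers measure 119 mm over their backs; the gripper's body (75 mm by 177 mm) begins 78 mm behind the grasp point.
Start: joints at [1.221, 0.087, 1.371, -0, 1.684, -0.103], TCP at [0.134, 0.533, 0.206] pointing down, gripper open.
Joint ranges: [-3.1, 3.1], [-0.76, 2.03], [0.27, 2.55], [-1.08, 4.22], [0.17, 2.65], [-2.57, 2.57]. Speed limits (rad/s): [2.79, 2.79, 3.14, 3.14, 3.14, 3.14].

## Interface

Orientations are given as [roll, pitch, yaw] about the fixed x, y, z axes, in that order (R = Rz(yaw) Ry(pitch) Rx(roll)).
In Python, from bench import robot gives the robot as it stands.
- The arm moves only by the tool carry_out, never from a script. Its argument "steps" is a list of rows, each a list of 3 entries, a list of its own where there are three numbers: the shift along the tool's x, y, z in m, then the turn about the tool's z in units of 10 degrees (1.0 is 10 degrees), then the closure, from -1 (fully open) to 1 (shut). In form: [[[tx, ty, tz], roll, jaw], ...]. A call has 1 to 10 rows; each row is the pose to reach, as a shift and turn from the pose commanded when the call began, along the tool's axes at that moment; what a row does not reach only later rows make up. A row lasts 1/8 s, in which the tool goes at most 62.5 mm and 10.7 degrees, less where a joint would pass 70% of its speed; a pose out of reach is approached as far as the arm can. A call with a gripper value outside its range is refused whole. The fingers move at their own pace and stop on an object; the grip force is fixed at half the most. Time passes only in rows, so rows that repeat a pose let the fingers close. It gives the time, the measured TCP pose, the force, the opening and the grip force at its end, in the units of the state.
- robot.get_obs(): the state, without advancing time (a new reading comes with each control period).
- robot.snapshot(name): name is "side" or "top"; returns a dict with "image" (384x512x3 uint8, red, green, blue), "z_map" (384x512 float32, m along the optical axis (not along the pixel's ray), 0 where there is no reading), "mtx" (3x3 intrinsics, pixels), "R" (3x3) and "t" (3): a world point X has camera coordinates R X + t. Camera axes: x right, y down, z forward; pixel columns grow to the right and rows downward; lengths in m; the calibration is good to about 2 mm. A picture is of the moment at which its call begins.
- robot.close_job(): hands the job in; it is judged then, once.
The state is a dict: "time": time; "joint_positions": joint angles; "qvel": joint speeds; "joint_torque": joint torques, N m; "tool_pos": TCP position; "ee_rot": TCP orientation; "wrist_force": force on the tool from outside, world axes, zero at the start; "wrist_torque": the same for the moment, N m; "width": finger opening in m; "finger_force": force on a finger pad.
Only numpy, scipy, OpenCV 4.12 (cv2) and the standard library are available. Lean on these libraries where they do the work, as an engineer would, in place of code of your own. Each camera call takes 0.05 s, during which the arm holds its last target. There are 200 camera calls.

## Working session

There is one attempt and no reset: what is moved stays moved. The work goes in short steps, Python scripts to look and compute and a tool call to move; the robot and the scene stay as the last step left them, time stands still between calls to the robot, and variables do not carry over. Pictures are saved under pics/ and viewed, at most 12 in all, crops included, and the job is handed in when it is done.

Besides the shell and the picture viewer there is one more tool, called after "Emit:" by a JSON object that holds its "name" and its "arguments". carry_out: Moves the arm, as the interface text tells. Its arguments: {"type":"object","properties":{"steps":{"type":"array","items":{"type":"array"}}},"required":["steps"]}

```bash
mkdir -p pics; ls
cat > h.py <<'E'
import numpy as np, cv2
from bench import robot
def snap(n,f=None):
    s=robot.snapshot(n)
    if f: cv2.imwrite(f'pics/{f}.png',s['image'][:,:,::-1])
    return s
def cloud(s):
    z=s['z_map']; h,w=z.shape; u,v=np.meshgrid(np.arange(w),np.arange(h))
    K=s['mtx']; c=np.stack([(u-K[0,2])/K[0,0]*z,(v-K[1,2])/K[1,1]*z,z],-1)
    return (c-s['t'])@s['R']   # R^T (c-t)
def ray(s,u,v,zw):
    K=s['mtx'];d=s['R'].T@np.array([(u-K[0,2])/K[0,0],(v-K[1,2])/K[1,1],1]);o=-s['R'].T@s['t']
    return o+d*(zw-o[2])/d[2]
E
python3 - <<'E'
from h import *
np.set_printoptions(precision=4,suppress=True)
for n in('top','side'):
    s=snap(n,n+'0'); print(n,s['mtx'].tolist(),s['R'],s['t'],-s['R'].T@s['t'])
print(robot.get_obs())
E
```

```text
pics
top [[416.09469564572527, 0.0, 258.34171663455834], [0.0, 416.09469564572527, 187.93734927846268], [0.0, 0.0, 1.0]] [[-0.001  -0.9997  0.0238]
 [-0.9991  0.     -0.0426]
 [ 0.0426 -0.0239 -0.9988]] [-0.4246  0.5529  1.2356] [ 0.4994 -0.395   1.2678]
side [[456.6816652778865, 0.0, 254.61809405209254], [0.0, 456.6816652778865, 194.0131230885617], [0.0, 0.0, 1.0]] [[-0.1762 -0.9843  0.0136]
 [-0.7272  0.1208 -0.6757]
 [ 0.6634 -0.1289 -0.7371]] [-0.3262  0.5323  0.8349] [-0.2242 -0.2777  0.9795]
{'time': 0.1, 'joint_positions': array([ 1.2209,  0.0879,  1.372 ,  0.    ,  1.6836, -0.1031]), 'qvel': array([-0.0004, -0.0027, -0.003 , -0.0025,  0.0014, -0.0021]), 'joint_torque': array([  0.0014, -34.1254, -30.3302,   0.0719,   0.0304,  -0.0001]), 'tool_pos': array([0.1342, 0.5329, 0.2044]), 'ee_rot': array([-3.1397, -0.0002,  2.8948]), 'wrist_force': array([0.3186, 0.6351, 0.7651]), 'wrist_torque': array([-0.0178, -0.0022, -0.0042]), 'finger_force': 0.0, 'width': 0.09387333071429094}
```

View pics/top0.png

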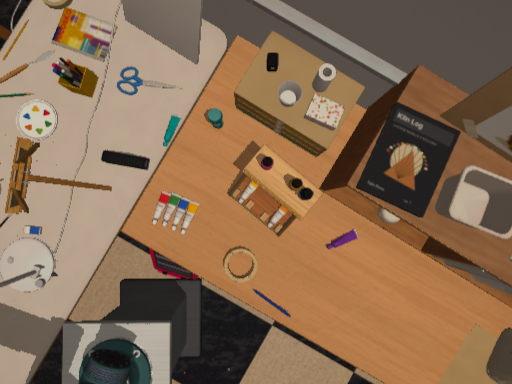

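View pics/side0.png

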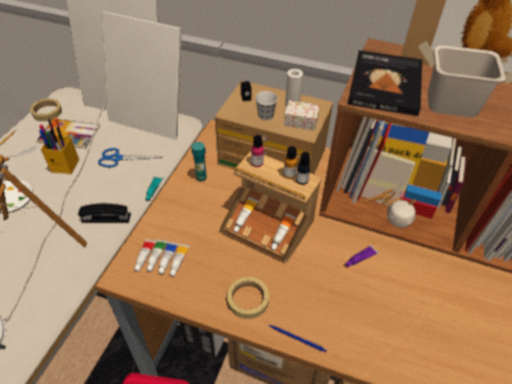

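The top view shows the row as red (165,197), green (173,200), blue (183,203) and yellow (192,206), with caps down-left. The rack is near (275,190) with its empty middle groove. The side view agrees: row at (160,257), rack at (268,215). I'll zoom in on both.

Run:
```python
from h import *
t=snap('top');s=snap('side')
np.savez('s0.npz',**{f'{n}_{k}':v for n,d in(('top',t),('side',s)) for k,v in d.items()})
def crop(d,u,v,w,h,k): return cv2.resize(d['image'][v:v+h,u:u+w,::-1],None,fx=k,fy=k,interpolation=cv2.INTER_CUBIC)
a=np.hstack([crop(t,140,180,72,60,5.5),crop(s,125,230,72,60,5.5)])
b=np.hstack([crop(t,220,135,108,72*108//144+24,396/108),crop(s,215,130,108,78,396/108)])
h=min(600-a.shape[0],b.shape[0]); w=min(a.shape[1],b.shape[1])
cv2.imwrite('pics/z.png',np.vstack([a[:,:w],b[:600-a.shape[0],:w]]) if True else 0)
```

```text
(no output)
```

View pics/z.png

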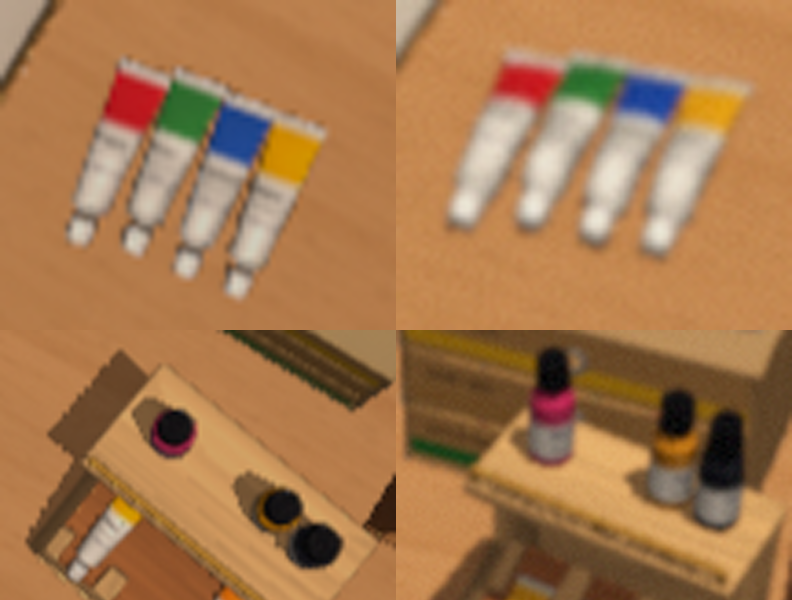

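The crops show the blue tube third in the row. Its label is at about top (184,205) and its cap tip at about top (174,228). The rack's shelf front edge faces down-left. Next I'll measure the row and the shelf.

```bash
cat > m.py <<'E'
from h import *
np.set_printoptions(precision=4,suppress=True)
Z=np.load('s0.npz')
def get(n): return {k:Z[f'{n}_{k}'] for k in('image','z_map','mtx','R','t')}
def rayarr(s,uv,zw):
    return np.array([ray(s,u,v,zw) for u,v in uv])
if __name__=='__main__':
  for n,(u0,v0) in(('top',(140,180)),('side',(125,230))):
    s=get(n);im=s['image'][v0:v0+60,u0:u0+72];hsv=cv2.cvtColor(im,cv2.COLOR_RGB2HSV).astype(int);H,S,V=np.moveaxis(hsv,-1,0)
    lab={'red':(S>150)&((H<5)|(H>172)),'green':(S>100)&(H>45)&(H<85),'blue':(S>100)&(H>100)&(H<130),'yel':(S>200)&(H>19)&(H<30)}
    wh=(S<60)&(V>120);wh[:15,:14]=0
    v,u=np.nonzero(wh);W=rayarr(s,np.c_[u+u0,v+v0],.011)[:,:2]
    C={}
    for k,m in lab.items():
        v,u=np.nonzero(m);C[k]=rayarr(s,np.c_[u+u0,v+v0],.012)[:,:2].mean(0);print(n,k,len(u),C[k])
    d=np.array([-.85,.5]);P=np.array(list(C.values()))
    d=np.array([P[3]-P[0]])[0];d=np.array([-abs(d[1]),0]) if 0 else d
    d=np.array([d[1],-d[0]])/np.hypot(*d)  # perp to row
    if d[0]>0:d=-d
    for it in range(6):
        p=np.array([-d[1],d[0]]);a=np.argmin(abs((W[:,None]-P[None])@p),1);ds=[]
        for i in range(4):
            w=W[(a==i)&(abs((W-P[i])@p)<.013)];
            q=np.vstack([w]);l=cv2.fitLine(q.astype(np.float32),cv2.DIST_L2,0,1e-4,1e-4).ravel();e=l[:2]*np.sign(l[:2]@d);ds.append(e)
        d=np.mean(ds,0);d/=np.hypot(*d)
    print(n,'dir',d,'yaw',np.degrees(np.arctan2(d[1],d[0])),[round(np.degrees(np.arctan2(e[1],e[0])),1) for e in ds])
    for i,k in enumerate(C):
        w=W[(a==i)&(abs((W-P[i])@p)<.013)];y=w@d;print(k,'perp',round(np.median(w@p),4),'tip',np.percentile(y,98).round(4),'crimp',np.percentile(y,1).round(4))
  for n in('top','side'):
    s=get(n);c=cloud(s);m=(abs(c[...,2]-.172)<.008)&(s['z_map']>0)&(c[...,0]>.4)&(c[...,0]<.75)&(c[...,1]<-.3)&(c[...,1]>-.6)
    q,L,st,_=cv2.connectedComponentsWithStats(m.astype(np.uint8));i=1+np.argmax(st[1:,4]);pts=c[L==i];print(n,'shelf n',len(pts),'z',np.median(pts[:,2]))
    r=cv2.minAreaRect(pts[:,:2].astype(np.float32));print(r,cv2.boxPoints(r))
    print('desk z',np.median(c[...,2][v0:v0+60,u0:u0+72] if 0 else c[240:270,280:300,2]))
E
python3 m.py
```

```text
top red 76 [ 0.5222 -0.1409]
top green 71 [ 0.5172 -0.1706]
top blue 72 [ 0.5045 -0.1978]
top yel 64 [ 0.4933 -0.2255]
top dir [-0.9284  0.3715] yaw 158.19115210207255 [np.float64(157.8), np.float64(158.3), np.float64(158.8), np.float64(157.8)]
red perp -0.0643 tip -0.4583 crimp -0.5556
green perp -0.0343 tip -0.4656 crimp -0.5615
blue perp -0.0038 tip -0.4646 crimp -0.5606
yel perp 0.0261 tip -0.4638 crimp -0.5595
side red 53 [ 0.5162 -0.1426]
side green 49 [ 0.5106 -0.1729]
side blue 56 [ 0.4984 -0.1995]
side yel 31 [ 0.4865 -0.2284]
side dir [-0.9246  0.381 ] yaw 157.6029496316703 [np.float64(158.3), np.float64(156.9), np.float64(157.5), np.float64(157.7)]
red perp -0.0664 tip -0.4547 crimp -0.5171
green perp -0.0368 tip -0.462 crimp -0.552
blue perp -0.006 tip -0.4603 crimp -0.5516
yel perp 0.0236 tip -0.461 crimp -0.5211
top shelf n 2152 z 0.17242738490312942
((0.5644406676292419, -0.48450520634651184), (0.20423677563667297, 0.09529498219490051), 50.1054801940918) [[ 0.4624 -0.5323]
 [ 0.5355 -0.5934]
 [ 0.6665 -0.4367]
 [ 0.5934 -0.3756]]
desk z 0.00032125948654290775
side shelf n 1694 z 0.1713984438915568
((0.5578312277793884, -0.48485007882118225), (0.2042878419160843, 0.09779811650514603), 49.74338150024414) [[ 0.4545 -0.5312]
 [ 0.5291 -0.5944]
 [ 0.6612 -0.4385]
 [ 0.5865 -0.3753]]
desk z 0.011081359002964926
```

Emit:
{"name": "carry_out", "arguments": {"steps": [[[0, 0, -0.26], 0, -1], [[0, 0, -0.26], 0, -1], [[0, 0, -0.26], 0, 0], [[0, 0, -0.26], 0, 1], [[0, 0, -0.26], 0, 1], [[0, 0, -0.26], 0, 1]]}}

```text
time: 0.95
tool_pos: [0.1345, 0.5337, 0.4652]
ee_rot: [3.141, 0.0, 2.895]
wrist_force: [-0.4, -0.1, -0.6]
width: 0.0574
finger_force: 0.0
```

Emit:
{"name": "carry_out", "arguments": {"steps": [[[-0.428, -0.604, 0], 9.8, 1], [[-0.428, -0.604, 0], 9.8, 1], [[-0.428, -0.604, 0], 9.8, 1], [[-0.428, -0.604, 0], 9.8, 1], [[-0.428, -0.604, 0], 9.8, 1], [[-0.428, -0.604, 0], 9.8, 1], [[-0.428, -0.604, 0], 9.8, 1], [[-0.428, -0.604, 0], 9.8, 1], [[-0.428, -0.604, 0], 9.8, 1], [[-0.428, -0.604, 0], 9.8, 1]]}}

```text
time: 2.2
tool_pos: [0.3601, -0.0515, 0.4623]
ee_rot: [-3.136, 0.0, 1.182]
wrist_force: [0.6, 1.2, 0.2]
width: 0.0003
finger_force: 0.0
```

Emit:
{"name": "carry_out", "arguments": {"steps": [[[0, 0, 0], 0, 1], [[0, 0, 0], 0, 1]]}}

```text
time: 2.45
tool_pos: [0.3599, -0.0493, 0.4634]
ee_rot: [-3.137, -0.0, 1.184]
wrist_force: [-0.3, -0.0, 0.2]
width: 0.0001
finger_force: 0.0
```

Emit:
{"name": "carry_out", "arguments": {"steps": [[[-0.084, 0.08, 0.2], 0, 1], [[-0.084, 0.08, 0.363], 0, 1], [[-0.084, 0.08, 0.363], 0, 1], [[-0.084, 0.08, 0.363], 0, 1], [[-0.084, 0.08, 0.363], 0, 1], [[-0.084, 0.08, 0.363], 0, 1], [[-0.084, 0.08, 0.363], 0, 1], [[-0.084, 0.08, 0.363], 0, 1]]}}

```text
time: 3.45
tool_pos: [0.4033, -0.1562, 0.1038]
ee_rot: [3.14, -0.0, 1.187]
wrist_force: [0.6, -0.2, 0.9]
width: 0.0003
finger_force: 0.0
```

Run:
```python
from h import *
def crop(d,u,v,w,h,k): return cv2.resize(d['image'][v:v+h,u:u+w,::-1],None,fx=k,fy=k,interpolation=cv2.INTER_CUBIC)
t=snap('top');s=snap('side');p=robot.get_obs()['tool_pos'];print(p)
for d in(t,s):
    c=d['R']@p+d['t'];print(d['mtx']@c/c[2])
cv2.imwrite('pics/a.png',np.hstack([crop(t,130,160,90,90,4.4),crop(s,100,190,90,90,4.4)]))
```

```text
[ 0.40456863 -0.15727252  0.10573082]
[162.44428748 240.07760382   1.        ]
[149.26604982 258.51005889   1.        ]
```

View pics/a.png

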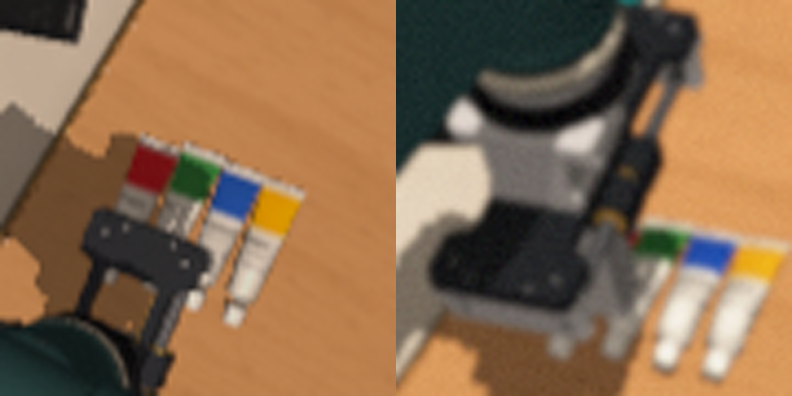

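The top crop shows the hand over the red and green tubes' caps. The side crop shows grey finger tips near side pixel (151,270), but I predicted (149,258). I need a closer view.

Run:
```python
from h import *
s=snap('side');c=cloud(s)
np.set_printoptions(precision=3,suppress=True,linewidth=200)
print('cols',range(132,162,2))
for v in range(244,276,2): print(v,' '.join('%.2f,%.2f,%.2f'%tuple(c[v,u]) for u in range(136,158,3)))
im=s['image'][200:290,90:200,::-1]
cv2.imwrite('pics/b.png',cv2.resize(im,None,fx=6,fy=6,interpolation=cv2.INTER_CUBIC))
```

```text
cols range(132, 162, 2)
244 0.34,-0.15,0.24 0.34,-0.16,0.25 0.39,-0.15,0.18 0.36,-0.17,0.22 0.36,-0.17,0.22 0.41,-0.17,0.16 0.52,-0.16,0.00 0.52,-0.16,0.01
246 0.34,-0.15,0.25 0.34,-0.16,0.24 0.39,-0.15,0.17 0.35,-0.17,0.22 0.39,-0.16,0.17 0.40,-0.17,0.15 0.51,-0.16,0.01 0.51,-0.16,0.01
248 0.33,-0.15,0.25 0.33,-0.16,0.25 0.33,-0.16,0.24 0.35,-0.17,0.22 0.39,-0.16,0.16 0.40,-0.17,0.15 0.50,-0.16,0.01 0.50,-0.16,0.01
250 0.33,-0.15,0.24 0.33,-0.16,0.25 0.33,-0.16,0.24 0.35,-0.16,0.22 0.39,-0.16,0.16 0.40,-0.17,0.14 0.50,-0.16,0.01 0.49,-0.16,0.01
252 0.32,-0.15,0.24 0.32,-0.16,0.24 0.32,-0.16,0.24 0.34,-0.16,0.21 0.39,-0.16,0.15 0.40,-0.17,0.14 0.41,-0.17,0.12 0.49,-0.16,0.01
254 0.32,-0.15,0.24 0.32,-0.16,0.24 0.32,-0.16,0.24 0.39,-0.15,0.14 0.39,-0.16,0.15 0.40,-0.17,0.13 0.41,-0.17,0.12 0.48,-0.16,0.02
256 0.31,-0.15,0.24 0.31,-0.16,0.25 0.32,-0.16,0.23 0.39,-0.15,0.14 0.39,-0.16,0.14 0.39,-0.16,0.13 0.40,-0.17,0.11 0.48,-0.16,0.01
258 0.31,-0.15,0.24 0.31,-0.16,0.24 0.32,-0.16,0.23 0.39,-0.15,0.13 0.39,-0.16,0.13 0.39,-0.16,0.12 0.40,-0.17,0.11 0.47,-0.16,0.01
260 0.31,-0.15,0.24 
[... 354 characters left out ...]
16,0.01 0.46,-0.16,-0.00
266 0.45,-0.11,0.02 0.32,-0.15,0.20 0.32,-0.16,0.21 0.46,-0.13,-0.00 0.45,-0.14,0.01 0.45,-0.15,0.01 0.45,-0.15,0.01 0.45,-0.16,0.00
268 0.45,-0.11,0.01 0.45,-0.12,0.01 0.45,-0.12,0.00 0.45,-0.13,-0.00 0.44,-0.14,0.01 0.44,-0.15,0.01 0.45,-0.15,-0.00 0.45,-0.16,0.00
270 0.44,-0.11,0.01 0.44,-0.12,0.01 0.45,-0.12,-0.00 0.45,-0.13,-0.00 0.44,-0.14,0.01 0.44,-0.15,0.01 0.44,-0.15,-0.00 0.44,-0.16,0.00
272 0.45,-0.11,-0.00 0.44,-0.12,0.00 0.44,-0.12,-0.00 0.44,-0.13,-0.00 0.44,-0.14,-0.00 0.44,-0.15,0.00 0.44,-0.15,0.00 0.44,-0.16,-0.00
274 0.44,-0.11,-0.00 0.44,-0.12,-0.00 0.44,-0.12,-0.00 0.44,-0.13,0.00 0.44,-0.14,-0.00 0.43,-0.15,0.00 0.43,-0.15,0.00 0.43,-0.16,-0.00
```

View pics/b.png

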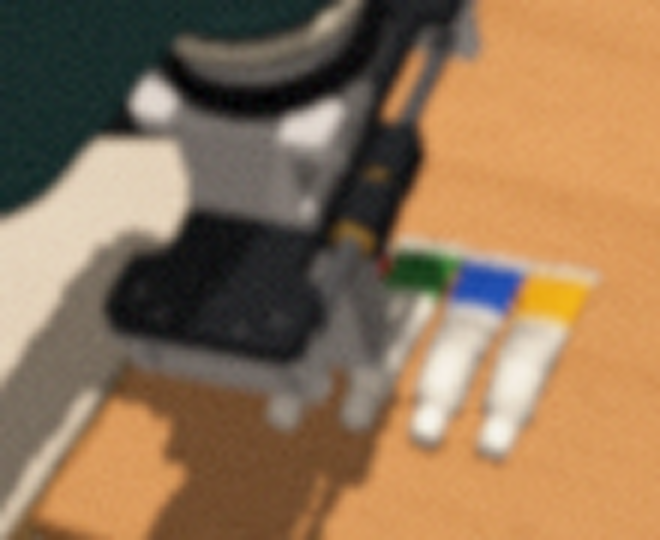

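The two grey tips are the shaded red and green caps. The finger tip itself is at about (149,260), where predicted, so the calibration agrees with the arm. Next I descend behind the blue cap and push.

Emit:
{"name": "carry_out", "arguments": {"steps": [[[-0.001, 0, 0.05], 0, 1], [[-0.001, 0, 0.085], 0, 1], [[-0.001, 0, 0.097], 0, 1], [[-0.001, 0, 0.097], 0, 1], [[-0.001, 0.01, 0.097], 0, 1], [[-0.001, 0.02, 0.097], 0, 1], [[-0.001, 0.03, 0.097], 0, 1], [[-0.001, 0.04, 0.097], 0, 1], [[-0.001, 0.04, 0.097], 0, 1]]}}

```text
time: 4.72
tool_pos: [0.4403, -0.1738, 0.0055]
ee_rot: [3.141, -0.0, 1.184]
wrist_force: [-0.0, 0.3, 0.1]
width: 0.0004
finger_force: 0.0
```

```bash
cat > lk.py <<'E'
from h import *
import sys
np.set_printoptions(precision=4,suppress=True)
D=np.array([-.927,.375]);Pp=np.array([-.375,-.927])
def labels(n):
    s=snap(n);u0,v0=(140,140) if n=='top' else (125,180)
    hsv=cv2.cvtColor(s['image'][v0:v0+105,u0:u0+100],cv2.COLOR_RGB2HSV).astype(int);H,S,V=np.moveaxis(hsv,-1,0)
    for k,m in {'red':(S>150)&((H<5)|(H>172)),'green':(S>100)&(H>45)&(H<85),'blue':(S>100)&(H>100)&(H<130)&(V>60),'yel':(S>200)&(H>19)&(H<30)}.items():
        v,u=np.nonzero(m)
        if len(u)<8: continue
        X=np.array([ray(s,a+u0,b+v0,.012)[:2] for a,b in zip(u,v)]);X=X[np.hypot(*(X-np.median(X,0)).T)<.025];c=X.mean(0);print(n,k,len(X),c,'along',(c@D).round(4),'perp',(c@Pp).round(4))
    return s
if __name__=='__main__':
    for n in('top','side'): labels(n)
    o=robot.get_obs();p=o['tool_pos'];print(p,o['ee_rot'],'along',p[:2]@D,'perp',p[:2]@Pp,o['wrist_force'])
E
python3 lk.py
```

```text
top red 45 [ 0.5234 -0.1356] along -0.536 perp -0.0706
top blue 71 [ 0.5295 -0.2098] along -0.5695 perp -0.0041
top yel 54 [ 0.492 -0.227] along -0.5412 perp 0.0259
side green 18 [ 0.6268 -0.1602] along -0.6411 perp -0.0865
side blue 33 [ 0.5222 -0.2149] along -0.5646 perp 0.0034
side yel 41 [ 0.4867 -0.2277] along -0.5366 perp 0.0285
[ 0.4392 -0.1733  0.0051] [-3.141  -0.0002  1.1844] along -0.47216979483944604 perp -0.004072807661017044 [ 0.4268  0.9323 -0.0992]
```

Emit:
{"name": "carry_out", "arguments": {"steps": [[[0, 0.01, 0], 0, 1], [[0, 0.02, 0], 0, 1], [[0, 0.03, 0], 0, 1], [[0, 0.04, 0], 0, 1], [[0, 0.05, 0], 0, 1], [[0, 0.06, 0], 0, 1], [[0, 0.068, 0], 0, 1], [[0, 0.073, 0], 0, 1], [[0, 0.073, 0], 0, 1]]}}

```text
time: 5.95
tool_pos: [0.5072, -0.201, 0.0054]
ee_rot: [3.141, -0.0, 1.184]
wrist_force: [-0.3, 0.2, 0.5]
width: 0.0002
finger_force: 0.0
```

```bash
python3 lk.py
```

```text
top blue 42 [ 0.5989 -0.2401] along -0.6452 perp -0.002
top yel 51 [ 0.4922 -0.2278] along -0.5417 perp 0.0266
side green 9 [ 0.7115 -0.1551] along -0.7177 perp -0.1231
side blue 29 [ 0.587  -0.2436] along -0.6355 perp 0.0057
side yel 39 [ 0.487  -0.2279] along -0.5369 perp 0.0286
[ 0.5068 -0.2008  0.0054] [-3.1413 -0.0001  1.1844] along -0.5450885934517157 perp -0.003886960493632569 [0.8002 0.2831 0.7251]
```

Emit:
{"name": "carry_out", "arguments": {"steps": [[[0, -0.01, 0], 0, 1], [[0, -0.012, -0.05], 0, 1], [[0, -0.03, -0.1], 0, 0.5], [[0, -0.08, -0.16], 0, 0], [[0, -0.14, -0.16], -1, -0.3], [[0, -0.14, -0.16], -2, -0.3], [[0, -0.14, -0.16], -3, -0.3], [[0, -0.14, -0.16], -4, -0.3], [[0, -0.14, -0.16], -5, -0.3], [[0, -0.14, -0.16], -6, -0.3]]}}

```text
time: 7.3
tool_pos: [0.3764, -0.1477, 0.1652]
ee_rot: [-3.142, -0.0, 2.237]
wrist_force: [-0.5, 0.2, 0.0]
width: 0.0613
finger_force: 0.0
```

```bash
cat > tube.py <<'E'
from lk import *
t=labels('top')
s=labels('side')
for n,d,(u0,v0,w,h) in(('top',t,(175,150,60,70)),('side',s,(150,190,70,70))):
    hsv=cv2.cvtColor(d['image'][v0:v0+h,u0:u0+w],cv2.COLOR_RGB2HSV).astype(int);H,S,V=np.moveaxis(hsv,-1,0)
    m=((S<70)&(V>110))|((S>100)&(H>100)&(H<130)&(V>60));v,u=np.nonzero(m)
    X=np.array([ray(d,a+u0,b+v0,.011)[:2] for a,b in zip(u,v)])
    X=X[(X@D<-.545)&(abs(X@Pp)<.022)]
    l=cv2.fitLine(X.astype(np.float32),cv2.DIST_HUBER,0,1e-4,1e-4).ravel();e=l[:2]*np.sign(l[:2]@D)
    print(n,len(X),'yaw',np.degrees(np.arctan2(e[1],e[0])),'along range',np.percentile(X@D,[1,99]),'centre',X.mean(0),'perp',np.median(X@Pp))
cv2.imwrite('pics/c.png',np.hstack([cv2.resize(d['image'][v:v+90,u:u+90,::-1],None,fx=4.4,fy=4.4,interpolation=cv2.INTER_CUBIC) for d,u,v in((t,140,150),(s,120,190))]))
o=robot.get_obs();print(o['tool_pos'],o['ee_rot'])
E
python3 tube.py
```

```text
top red 76 [ 0.5222 -0.1409] along -0.5369 perp -0.0652
top green 70 [ 0.5172 -0.1703] along -0.5433 perp -0.036
top blue 70 [ 0.5947 -0.2383] along -0.6406 perp -0.0021
top yel 64 [ 0.4933 -0.2255] along -0.5419 perp 0.0241
side green 12 [ 0.7488 -0.0989] along -0.7312 perp -0.1891
side blue 42 [ 0.5883 -0.2404] along -0.6355 perp 0.0022
side yel 41 [ 0.4867 -0.2277] along -0.5366 perp 0.0285
top 231 yaw 155.62000954429098 along range [-0.6584 -0.5595] centre [ 0.5719 -0.2286] perp -0.002885309032769373
side 246 yaw 152.23787234972798 along range [-0.6502 -0.5541] centre [ 0.5612 -0.2256] perp -0.0013691468231457407
[ 0.3765 -0.1477  0.1653] [-3.1416 -0.0002  2.2313]
```

View pics/c.png

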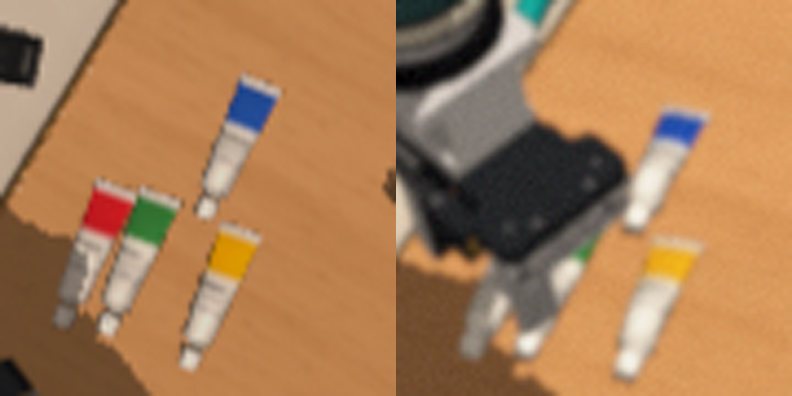

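The other three tubes haven't moved. Blue lies free, about 99 mm out, at a yaw of about 156°. Its label is at crop (253,105) and its cap at (207,208). Now I'll go over the grasp point.

Emit:
{"name": "carry_out", "arguments": {"steps": [[[-0.158, 0.091, 0], -1, -0.3], [[-0.158, 0.091, 0], -2, -0.3], [[-0.158, 0.091, 0], -2.8, -0.3], [[-0.158, 0.091, 0], -2.8, -0.3], [[-0.158, 0.091, 0.05], -2.8, -0.3], [[-0.158, 0.091, 0.1], -2.8, -0.3], [[-0.158, 0.091, 0.13], -2.8, -0.3], [[-0.158, 0.091, 0.13], -2.8, -0.3]]}}

```text
time: 8.4
tool_pos: [0.5427, -0.2154, 0.033]
ee_rot: [3.141, -0.007, 2.718]
wrist_force: [0.0, 0.1, -0.2]
width: 0.061
finger_force: 0.0
```

Emit:
{"name": "carry_out", "arguments": {"steps": [[[0, 0, 0.015], 0, -0.3], [[0, 0, 0.027], 0, -0.3], [[0, 0, 0.027], 0, -0.3], [[0, 0, 0.027], 0, 0.5], [[0, 0, 0.027], 0, 0.8], [[0, 0, 0.027], 0, 1], [[0, 0, 0.027], 0, 1], [[0, 0, 0.027], 0, 1]]}}

```text
time: 9.4
tool_pos: [0.5462, -0.2171, 0.0086]
ee_rot: [3.142, 0.0, 2.72]
wrist_force: [0.7, 0.4, 1.0]
width: 0.0208
finger_force: 29.6
```

Emit:
{"name": "carry_out", "arguments": {"steps": [[[0, 0, -0.02], 0, 1], [[0, 0, -0.06], 0, 1], [[0, 0, -0.12], 0, 1], [[0, 0, -0.16], 0, 1], [[0, 0, -0.16], 0, 1], [[0, 0, -0.16], 0, 1]]}}

```text
time: 10.15
tool_pos: [0.5454, -0.2167, 0.167]
ee_rot: [3.141, -0.002, 2.72]
wrist_force: [0.4, -0.7, -0.3]
width: 0.021
finger_force: 29.6
```

Run:
```python
from h import *
np.set_printoptions(precision=4,suppress=True)
o=robot.get_obs();p=o['tool_pos'];yaw=o['ee_rot'][2];print(p,o['ee_rot'],o['width'],o['finger_force'])
a=np.array([np.cos(yaw),np.sin(yaw)])
for n in('top','side'):
    s=snap(n);c=cloud(s);hsv=cv2.cvtColor(s['image'],cv2.COLOR_RGB2HSV).astype(int);H,S,V=np.moveaxis(hsv,-1,0)
    m=(S>100)&(H>100)&(H<130)&(V>50)&(c[...,2]>.08)&(abs(c[...,0]-p[0])<.12)&(abs(c[...,1]-p[1])<.1)
    X=c[m];print(n,len(X),'label along(a)',np.percentile((X[:,:2]-p[:2])@a,[2,50,98]),'perp',np.median((X[:,:2]-p[:2])@[-a[1],a[0]]),'z-rel med',np.median(X[:,2])-p[2])
    q=(X[:,:2]-p[:2])@a;print('slope',np.polyfit(q,X[:,2]-p[2],1))
    cv2.imwrite(f'pics/d{n}.png',s['image'][:,:,::-1])
t=cv2.imread('pics/dtop.png');s=cv2.imread('pics/dside.png')
cv2.imwrite('pics/d.png',np.hstack([cv2.resize(d[v:v+90,u:u+90],None,fx=4.4,fy=4.4,interpolation=cv2.INTER_CUBIC) for d,u,v in((t,150,130),(s,150,170))]))
```

```text
[ 0.5454 -0.2167  0.167 ] [ 3.1413 -0.0023  2.7203] 0.021029959518551963 29.569409153336892
top 86 label along(a) [-0.0652 -0.0549 -0.0406] perp 0.0022361586948670747 z-rel med -0.000868361786486499
slope [6.5712 0.3798]
side 28 label along(a) [-0.0628 -0.0506  0.0351] perp 0.006413330285814697 z-rel med -0.00356017010071763
slope [1.579  0.0796]
```

View pics/d.png

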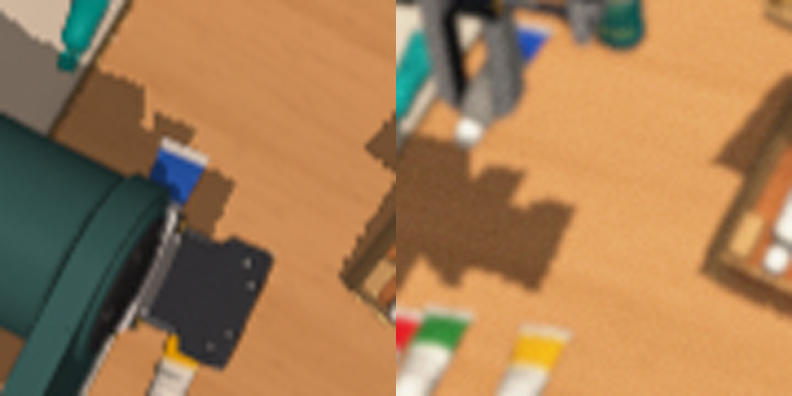

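The tube is held with its crimp sticking out ahead, and the label-to-hold distance agrees with d≈22 mm. Now I'll go in front of the rack, low enough to pass under the shelf.

Emit:
{"name": "carry_out", "arguments": {"steps": [[[0.01, -0.05, 0], 0.8, 1], [[0.02, -0.1, 0], 1.6, 1], [[0.03, -0.15, 0.02], 1.6, 1], [[0.034, -0.192, 0.04], 1.6, 1], [[0.034, -0.192, 0.057], 1.6, 1], [[0.034, -0.192, 0.057], 1.6, 1], [[0.008, -0.2, 0.057], 1.6, 1], [[-0.019, -0.2075, 0.057], 1.6, 1], [[-0.019, -0.2075, 0.057], 1.6, 1], [[-0.019, -0.2075, 0.057], 1.6, 1]]}}

```text
time: 11.5
tool_pos: [0.4789, -0.4128, 0.1115]
ee_rot: [3.141, -0.001, 2.443]
wrist_force: [-0.3, -0.9, -0.2]
width: 0.0209
finger_force: 29.6
```

```bash
cat > r.py <<'E'
from h import *
np.set_printoptions(precision=4,suppress=True)
O=np.array([.535,-.462]);yr=np.radians(-40.1);rx=np.array([np.cos(yr),np.sin(yr)]);ry=np.array([-rx[1],rx[0]])
def rk(P): P=np.asarray(P);return np.c_[(P[...,:2].reshape(-1,2)-O)@rx,(P[...,:2].reshape(-1,2)-O)@ry,P.reshape(-1,3)[:,2]]
if __name__=='__main__':
    o=robot.get_obs();p=o['tool_pos'];print('tcp',p,'rack',rk(p)[0],'yaw',np.degrees(o['ee_rot'][2]),o['width'],o['finger_force'],o['wrist_force'])
    ims=[]
    for n,(u,v) in(('top',(210,125)),('side',(205,140))):
        s=snap(n);c=cloud(s);ims.append(cv2.resize(s['image'][v:v+110,u:u+110,::-1],None,fx=3.6,fy=3.6,interpolation=cv2.INTER_CUBIC))
        q=rk(c);ok=(s['z_map'].ravel()>0)
        sh=q[ok&(abs(q[:,2]-.172)<.007)&(abs(q[:,1])<.12)&(q[:,0]>-.03)&(q[:,0]<.12)]
        print(n,'shelf front X by y',[(yy,np.percentile(sh[abs(sh[:,1]-yy)<.008,0],[1,3]).round(4)) for yy in(-.08,-.04,0,.04,.08) if (abs(sh[:,1]-yy)<.008).sum()>20],'Y ends',np.percentile(sh[:,1],[.5,99.5]))
        hsv=cv2.cvtColor(s['image'],cv2.COLOR_RGB2HSV).reshape(-1,3).astype(int)
        for nm,mm in(('yel',(hsv[:,0]>19)&(hsv[:,0]<30)&(hsv[:,1]>200)),('ora',(hsv[:,0]>5)&(hsv[:,0]<16)&(hsv[:,1]>225)&(hsv[:,2]>170)),('blue',(hsv[:,1]>100)&(hsv[:,0]>100)&(hsv[:,0]<130)&(hsv[:,2]>50))):
            g=q[ok&mm&(q[:,0]>-.14)&(q[:,0]<.06)&(abs(q[:,1])<.1)&(q[:,2]>.03)&(q[:,2]<.14)]
            if len(g)>5: print(n,nm,len(g),np.median(g,0),'xr',np.percentile(g[:,0],[3,97]))
        b=q[ok&(q[:,2]>.18)&(q[:,2]<.3)&(abs(q[:,1])<.1)&(q[:,0]<-.01)&(q[:,0]>-.16)]
        if len(b): print(n,'hand Xmax',np.percentile(b[:,0],[95,98,99.5]),'zmin',np.percentile(b[:,2],2))
    import sys
    cv2.imwrite(f'pics/{sys.argv[1]}.png',np.hstack(ims))
E
python3 r.py e
```

```text
tcp [ 0.4789 -0.4128  0.1115] rack [-0.0746  0.0015  0.1115] yaw 139.95367705721273 0.020929346961898472 29.569924732495565 [-0.2614 -0.9135 -0.2409]
top shelf front X by y [(-0.08, array([-0.0099, -0.0082])), (-0.04, array([-0.0101, -0.0086])), (0, array([-0.0092, -0.0074])), (0.04, array([-0.0093, -0.0077])), (0.08, array([-0.01  , -0.0088]))] Y ends [-0.0994  0.1027]
top ora 16 [-0.011  -0.0548  0.0632] xr [-0.0135 -0.0081]
top blue 20 [-0.0127  0.0026  0.1088] xr [-0.0155 -0.0097]
top hand Xmax [-0.0423 -0.0402 -0.0394] zmin 0.24871043185802014
side shelf front X by y [(-0.08, array([-0.0147, -0.0139])), (-0.04, array([0.0279, 0.0285])), (0, array([0.0211, 0.0253]))] Y ends [-0.1183  0.0886]
side blue 24 [-0.0248 -0.0076  0.1095] xr [-0.0338 -0.015 ]
side hand Xmax [-0.0528 -0.0466 -0.0118] zmin 0.18932314392544003
```

View pics/e.png

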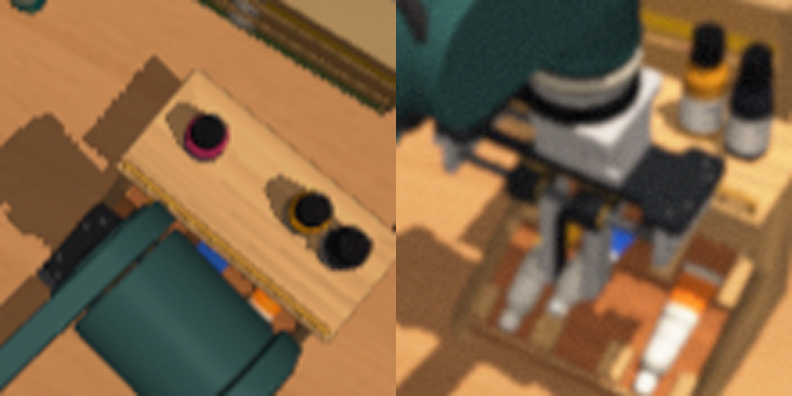

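The top crop shows the shelf front about 30 mm ahead of the hand, and the blue label (213,256) about 57 mm across from orange (265,302), so the tube is centred on the groove. I'll move forward and lower until the crimp touches the bed and the tube pivots.

Emit:
{"name": "carry_out", "arguments": {"steps": [[[-0.012, 0, 0], 0, 1], [[-0.023, 0, 0], 0, 1], [[-0.023, 0, 0.015], 0, 1], [[-0.023, 0, 0.025], 0, 1], [[-0.023, 0, 0.03], 0, 1], [[-0.023, 0, 0.035], 0, 1], [[-0.023, 0, 0.04], 0, 1], [[-0.023, 0, 0.044], 0, 1], [[-0.023, 0, 0.048], 0, 1], [[-0.023, 0, 0.048], 0, 1]]}}

```text
time: 12.85
tool_pos: [0.4961, -0.4287, 0.0632]
ee_rot: [3.141, -0.001, 2.441]
wrist_force: [-1.6, 2.9, 2.7]
width: 0.0211
finger_force: 30.0
```

```bash
python3 r.py f
```

```text
tcp [ 0.4961 -0.4287  0.0632] rack [-0.0513  0.0004  0.0632] yaw 139.86909835295538 0.021060466551062192 30.029149396941648 [-1.5772  2.9325  2.6824]
top shelf front X by y [(-0.08, array([0.0032, 0.0051])), (-0.04, array([0.0047, 0.0063])), (0, array([0.0084, 0.0096])), (0.04, array([0.0105, 0.0145])), (0.08, array([-0.0101, -0.0089]))] Y ends [-0.0999  0.1027]
top hand Xmax [-0.0197 -0.0174 -0.0164] zmin 0.1993523420607612
side shelf front X by y [(-0.08, array([-0.013, -0.011])), (-0.04, array([0.0013, 0.0061])), (0, array([0.0528, 0.0544]))] Y ends [-0.1177  0.0626]
side blue 8 [-0.0058 -0.0115  0.0702] xr [-0.0111 -0.0027]
side hand Xmax [-0.0327 -0.0251 -0.02  ] zmin 0.18207682247613216
```

View pics/f.png

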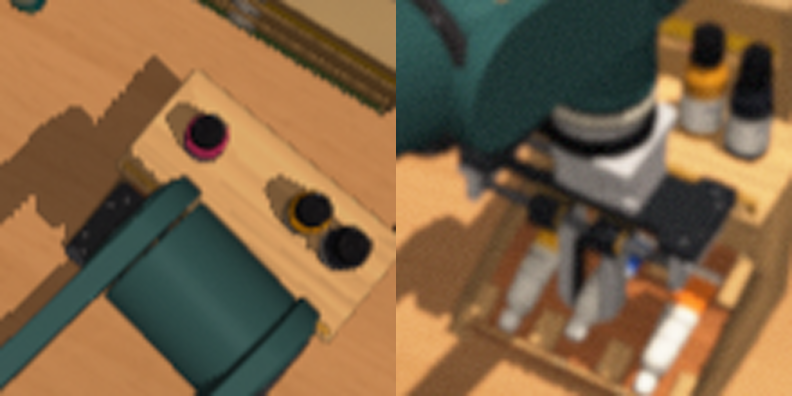

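Contact force is about 4 N, so the crimp is on the bed and the tube is tipping. The hand still clears the shelf by about 5 mm, so I'll keep going down slowly.

Emit:
{"name": "carry_out", "arguments": {"steps": [[[0, 0, 0.004], 0, 1], [[0, 0, 0.008], 0, 1], [[0, 0, 0.011], 0, 1], [[0, 0, 0.014], 0, 1], [[0, 0, 0.016], 0, 1], [[0, 0, 0.016], 0, 1]]}}

```text
time: 13.7
tool_pos: [0.496, -0.4289, 0.0472]
ee_rot: [3.142, -0.0, 2.441]
wrist_force: [0.3, -0.1, 1.9]
width: 0.0209
finger_force: 30.0
```

Emit:
{"name": "carry_out", "arguments": {"steps": [[[0, 0, 0.002], 0, 1], [[0, 0, 0.0035], 0, 1], [[0, 0, 0.0045], 0, 1], [[0, 0, 0.0045], 0, 1]]}}

```text
time: 14.2
tool_pos: [0.4962, -0.4291, 0.0437]
ee_rot: [-3.142, 0.001, 2.441]
wrist_force: [-1.0, 0.7, 5.2]
width: 0.0205
finger_force: 30.0
```

```bash
python3 r.py g
python3 - <<'E'
from r import *
s=snap('side');np.savez('sg.npz',**s)
im=s['image'][175:260,230:320,::-1];cv2.imwrite('pics/g2.png',cv2.resize(im,None,fx=7,fy=7,interpolation=cv2.INTER_CUBIC))
E
```

```text
tcp [ 0.4962 -0.4291  0.0437] rack [-0.0509  0.0002  0.0437] yaw 139.86111720768358 0.02054605069473367 29.991913961421233 [-0.9835  0.6711  5.2223]
top shelf front X by y [(-0.08, array([-0.0028,  0.0024])), (-0.04, array([0.0026, 0.0034])), (0, array([0.0062, 0.0081])), (0.04, array([0.0045, 0.0116])), (0.08, array([-0.0101, -0.0088]))] Y ends [-0.1001  0.1027]
top hand Xmax [-0.0187 -0.0169 -0.0157] zmin 0.18044427543047278
side shelf front X by y [(-0.08, array([-0.0126, -0.0093])), (-0.04, array([-0.0154, -0.0139])), (0, array([0.0359, 0.0364]))] Y ends [-0.1182  0.0155]
side blue 9 [ 0.002  -0.0115  0.0645] xr [-0.0415  0.0088]
side hand Xmax [-0.0289 -0.0204 -0.0106] zmin 0.18073033923781695
```

View pics/g2.png

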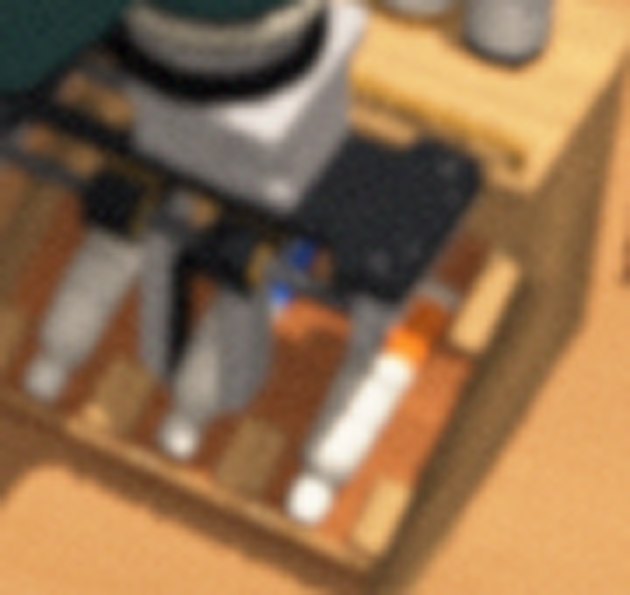

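The blue cap (180,440) lies on the midpoint between the yellow (45,375) and orange (310,500) caps, at the lip and in the groove between the ribs. I'll press slightly and hold, then open only part way.

Emit:
{"name": "carry_out", "arguments": {"steps": [[[0, 0, 0.001], 0, 1], [[0, 0, 0.0015], 0, 1], [[0, 0, 0.0015], 0, 1], [[0, 0, 0.0015], 0, 1]]}}

```text
time: 14.85
tool_pos: [0.4963, -0.4291, 0.0437]
ee_rot: [-3.141, 0.001, 2.441]
wrist_force: [-3.3, 2.8, 9.7]
width: 0.0209
finger_force: 30.1
```

Emit:
{"name": "carry_out", "arguments": {"steps": [[[0, 0, -0.001], 0, 0.8], [[0, 0, -0.001], 0, 0.4], [[0, 0, -0.001], 0, 0.1], [[0, 0, -0.001], 0, 0.1]]}}

```text
time: 15.35
tool_pos: [0.4959, -0.4287, 0.0416]
ee_rot: [3.141, -0.001, 2.441]
wrist_force: [0.1, -0.0, -0.8]
width: 0.0421
finger_force: 0.1
```

Run:
```python
from r import *
o=robot.get_obs();print(o['tool_pos'],o['width'],o['finger_force'],o['wrist_force'])
s0=dict(np.load('sg.npz'));s=snap('side')
def an(s):
    g=s['image'][175:260,230:320].astype(int)
    # white cap pixels near expected cap spots
    hsv=cv2.cvtColor(s['image'],cv2.COLOR_RGB2HSV).astype(int)
    m=((hsv[...,1]<60)&(hsv[...,2]>110)).astype(np.uint8)
    for nm,(u,v) in {'yel':(236,229),'blue':(256,238),'ora':(275,246)}.items():
        w=m[v-5:v+6,u-5:u+6];yy,xx=np.nonzero(w);print(nm,len(xx),(xx.mean()+u-5).round(2),(yy.mean()+v-5).round(2))
for x in(s0,s): an(x)
im=s['image'][175:260,230:320,::-1];cv2.imwrite('pics/h.png',cv2.resize(im,None,fx=7,fy=7,interpolation=cv2.INTER_CUBIC))
```

```text
[ 0.4959 -0.4287  0.0416] 0.042136150682034475 0.06711465712442077 [ 0.0879 -0.0459 -0.7679]
yel 33 237.36 226.88
blue 32 256.0 235.75
ora 46 274.87 244.26
yel 34 237.32 227.0
blue 28 256.07 235.57
ora 46 274.87 244.26
```

View pics/h.png

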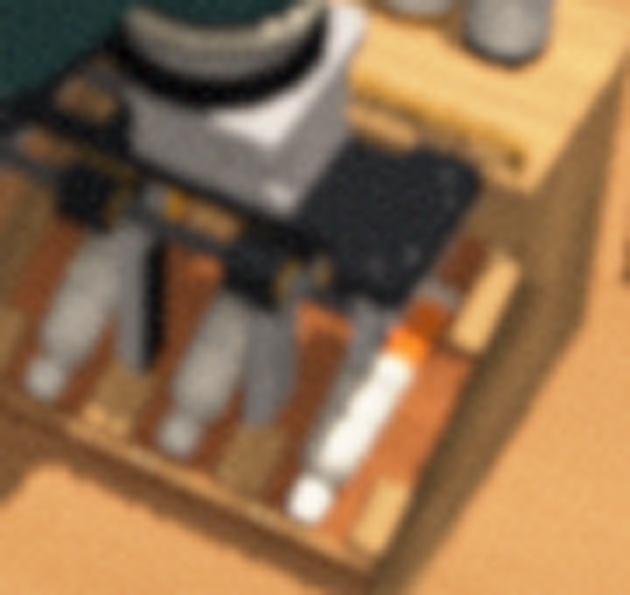

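The tube did not move on release (cap shift about 0.2 px), and it lies parallel to its neighbours at the lip. Now I'll withdraw.

Emit:
{"name": "carry_out", "arguments": {"steps": [[[0, 0, -0.01], 0, 0.1], [[0, 0, -0.025], 0, 0.1], [[0, 0, -0.05], 0, 0.1], [[0.02, 0, -0.09], 0, 0.1], [[0.06, 0, -0.14], 0, 0.1], [[0.12, 0, -0.18], 0, 0.1], [[0.16, 0, -0.2], 0, 0.1], [[0.16, 0, -0.2], 0, 0.1], [[0.16, 0, -0.2], 0, 0.1]]}}

```text
time: 16.52
tool_pos: [0.3741, -0.3261, 0.243]
ee_rot: [-3.142, 0.002, 2.441]
wrist_force: [-0.0, -0.9, 0.0]
width: 0.042
finger_force: 0.0
```

```bash
python3 - <<'E'
from r import *
a=np.radians(26)
ex=np.array([*(np.cos(a)*rx),np.sin(a)]);ey=np.array([*ry,0]);ez=np.cross(ex,ey);B=np.array([*(O-.022*rx),.046])
o=robot.get_obs();print(o['tool_pos'],o['wrist_force'])
for n in('side','top'):
    s=snap(n);c=cloud(s);q=(c-B)@np.array([ex,ey,ez]).T;hsv=cv2.cvtColor(s['image'],cv2.COLOR_RGB2HSV).astype(int);H,S,V=np.moveaxis(hsv,-1,0)
    near=(abs(q[...,0])<.08)&(abs(q[...,1])<.085)&(q[...,2]>-.01)&(q[...,2]<.04)&(s['z_map']>0)
    w=near&(S<75)&(V>90)
    for nm,yc in(('yel',.056),('blue',0),('ora',-.056)):
        g=q[w&(abs(q[...,1]-yc)<.018)&(q[...,2]>.004)]
        if len(g)<8: print(n,nm,len(g));continue
        l=cv2.fitLine(g[:,:2].astype(np.float32),cv2.DIST_HUBER,0,1e-4,1e-4).ravel()
        print(n,nm,len(g),'x',np.percentile(g[:,0],[2,98]),'y',np.median(g[:,1]),'top z',np.percentile(g[:,2],90),'ang',np.degrees(np.arctan(l[1]/l[0])))
    if n=='side': im=s['image'][130:270,190:340,::-1]
cv2.imwrite('pics/i.png',cv2.resize(im,None,fx=4,fy=4,interpolation=cv2.INTER_CUBIC))
E
python3 lk.py | grep top
```

```text
[ 0.3741 -0.3261  0.243 ] [-0.0295 -0.8973  0.0397]
side yel 109 x [-0.0577 -0.0001] y 0.05119531044342913 top z 0.021549521996399274 ang 8.7246065
side blue 200 x [-0.0544  0.0125] y -0.004108818353153131 top z 0.021498511015840865 ang 0.010333742
side ora 195 x [-0.0567  0.0081] y -0.05999977729374066 top z 0.020188218534831354 ang -1.0499175
top yel 127 x [-0.0568  0.0074] y 0.057072838707354294 top z 0.020865528613285934 ang 1.1105878
top blue 140 x [-0.0521  0.014 ] y 0.0011841658896593458 top z 0.02151014170957982 ang 2.325798
top ora 122 x [-0.0576  0.0069] y -0.054061477294845124 top z 0.02066068670182705 ang 0.69306546
top red 76 [ 0.5222 -0.1409] along -0.5369 perp -0.0652
top green 70 [ 0.5172 -0.1703] along -0.5433 perp -0.036
top yel 61 [ 0.4936 -0.2251] along -0.542 perp 0.0236
```

View pics/i.png

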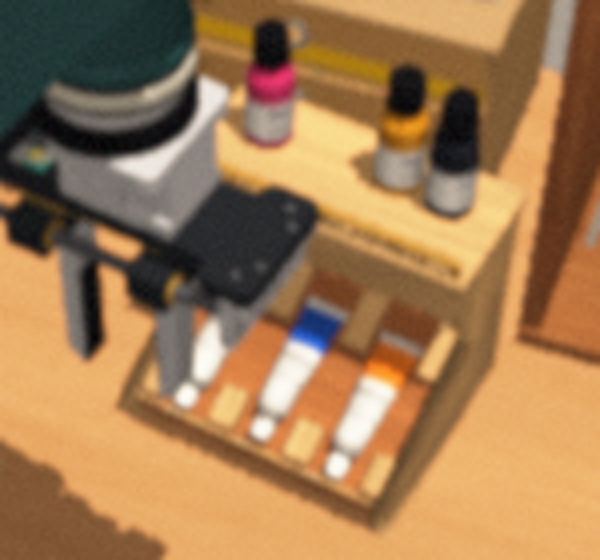

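The blue tube lies centred in its groove, cap at the lip (263,428), parallel to its neighbours. The others and the bottles are undisturbed, so I'm handing in.

```bash
python3 -c "
from bench import robot
print(robot.close_job())"
```

```text
the job is handed in; nothing more can be done
None
```

The blue tube lies cap down in the empty groove, with its cap about 4 mm from the lip and about 1 mm off centre. The other tubes and the bottles look undisturbed in the last images, and the job was handed in after about 17 s; no verdict was returned.

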